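# Size a steel furniture pin in a taper gauge

### The job

Find the size of the loose steel pin for the bedside table: lift it out of the wooden block, stand it upright in the wide end of the gauge's tapering slot, just in front of the pointer, and slide it along the fence towards the narrow end until it is firmly wedged between fence and jaw, without forcing it (about 10 N of push is right). Let go of the pin and leave it wedged, then gently slide the pointer after it until its tip touches the pin, so that the pointer marks the reading, and let go. Do not disturb the mug or the screwdriver.

Things in the scene. Friction and masses are not known exactly. Their poses are not given: they have to be found in the camera images.
- pin_center (a point): centre (half-way up) of the loose steel pin: plain round rod 16 mm in diameter, 80 mm long, about 0.13 kg. It stands upright in the middle hole (19 mm wide, 20 mm deep; the others are empty) of a light wooden block 70 x 110 x 28 mm fixed to the table; its foot is 8 mm above the table, its top at 88 mm.
- gauge: taper gauge, fixed: plywood base plate 100 x 270 mm, 8 mm thick, carrying fence and jaw. Origin at table height, in the slot. Local +y runs along the slot from its wide mouth (y = -130 mm) to its narrow end (about +10 mm). The straight aluminium fence (22 mm wide, 20 mm high) is rigid and parallel to y; its face is near x = -8 mm but clamped up to 3 mm off either way, so feel for it.
- slot_start (a point): point on the base plate's top, 8 mm above the table, at gauge x = +5, y = -110 mm: in the wide end of the slot, where the pin has about 2 mm or more of room on each side and the pointer is clear. A pin stood here has its foot at this height, its top 88 mm above the table. From here it wedges after 35 to 105 mm along gauge +y, depending on how fence and jaw are clamped.
- jaw: aluminium tapered jaw, a rigid bar 20 x 135 x 20 mm fixed on the base plate opposite the fence, clamped slightly differently each time. Its face is its local plane x = 0 (slot at x < 0), from local y = -85 to +50 mm; origin on that face, at the base plate's top. It leans 6 to 8 degrees to the fence: the slot narrows towards gauge +y. More than 25 N from the pin would bruise it.
- pointer_tip (a point): middle of the front end of the pointer's steel blade (4 mm wide, 16 mm high, standing in the slot's middle), 18 mm above the table at gauge x = 0. The pointer starts behind the mouth (tip at gauge y = -150 to -130 mm) and slides along gauge +y towards the narrow end, up to y = 0; that takes about 1.5 N and it stays where left. The blade meets the pin's side below the jaw's top.
- pointer_grip (a point): centre of the pointer's upright black finger grip, 56 mm above the table at gauge x = 0, 50 mm behind the blade's front end (towards gauge -y). The grip is 14 mm wide across the slot (gauge x), 22 mm long along it (gauge y) and rises from 38 to 72 mm above the table, on a 44 mm wide saddle.
- mug: bystander: white mug 80 mm in diameter, 85 mm tall; origin under its base.
- screwdriver: bystander: screwdriver lying on the table beyond the wooden block, about 200 mm long.

How it is judged:
By the outcome, as a careful person would: the job done as asked, in the order asked, and still so for the second after the job is handed in, with the robot touching nothing.
It also fails if it takes over 67 s, if anything falls off the work surface, if the arm or the gripper's body presses on something with over 40 N, if the wrist force passes 120 N, or if a joint passes its speed limit or range.

### The arm

A 7-joint arm with a two-finger parallel gripper is mounted at the origin on the work surface. World frame = base frame: x ahead of the robot, y to its left, z up, the work surface at z = 0. Lengths are in m, angles in degrees, forces in N, time in s.
With the tool pointing down it reaches from about 0.425 to 0.875 m from the base axis. Payload 4.7 kg.
Tool frame: the origin (TCP) lies midway between the tips of the shut fingers; the grasp point (between the pads) lies 19 mm behind it; z points along the fingers, y is the direction in which the jaws open and shut (so a half turn about z gives the same grasp; the last joint's range is limited). The gripper opens to 87 mm and grips with 3 to 60 N. Pads are 19 mm wide; open, the fingers measure 117 mm over their backs; the gripper's body (75 mm by 190 mm) begins 51 mm behind the grasp point.
Start: joints at [-71.729, 18.392, -4.016, 83.108, 1.295, 78.541, -3.26], TCP at [0.195, 0.62, 0.223] pointing down, gripper open.
Joint ranges: [-163.93, 163.93], [-17.29, 119.83], [-79.2, 71.16], [3.27, 140.29], [-89.18, 269.18], [5.43, 117.66], [-154.24, 154.24]. Speed limits (degrees/s): [147.25, 147.25, 180, 180, 180, 180, 180].

### API

Orientations are given as [roll, pitch, yaw] about the fixed x, y, z axes, in that order (R = Rz(yaw) Ry(pitch) Rx(roll)).
In Python, from cell import env gives the robot as it stands. The module is installed in compiled form; this text tells all that it offers.
- The arm moves only by the tool servo_tool, never from a script. Its argument "plan" is a list of rows, each a list of 3 entries, a list of its own where there are three numbers: the opening, from 0 (shut) to 1 (fully open), then the shift along the tool's x, y, z in cm, then the turn, a rotation vector about the tool's x, y, z in degrees. A call has 1 to 20 rows; each row shifts and turns the pose as measured when the row begins, along the tool's axes as they then stand; what a row does not reach is not made up. A row lasts 1/12 s, in which the tool goes at most 41.7 mm and 7.16 degrees, less where a joint would pass 70% of its speed; a pose out of reach is approached as far as the arm can. A call is refused whole if a number of a shift passes 4.17 or a number of a turn 7.16, either way. A call with a gripper value outside its range is refused whole. The fingers move at their own pace and stop on an object; "force" is the grip in N (left out, the last holds). Time passes only in rows, so rows that do not move let the fingers close. It gives the time, the measured TCP pose, the force and the opening at its end, in the units of the state.
- env.get_obs(): the state, without advancing time (a new reading comes with each control period).
- env.read_camera(name): name is "scene" or "top" or "wrist"; returns a dict with "image" (400x640x3 uint8, blue, green, red), "fx", "fy", "cx", "cy" (pixels), "rvec" (rotation vector, rad) and "tvec" (3), from world to camera coordinates, as OpenCV has them; the wrist camera has in their place "T_tool_cam" (4x4, takes a point from camera to tool coordinates, whose origin is the TCP and whose axes are the flange's). Camera axes: x right, y down, z forward; pixel columns grow to the right and rows downward; lengths in m; the calibration is good to about 2 mm. A picture is of the moment at which its call begins: read the wrist's pose just before it. There is no depth.
- env.sign_off(): hands the job in, once; it reports no verdict.
The state is a dict: "time_s": time; "qpos": joint angles; "joint_velocities": joint speeds; "effort": joint torques, N m; "tool_pos": TCP position; "tool_rot": TCP orientation; "force": force on the tool from outside, world axes, zero at the start; "wrist_torque": the same for the moment, N m; "grip_width": finger opening in m.
Only numpy, scipy, OpenCV 4.12 (cv2) and the standard library are available. Lean on these libraries where they do the work, as an engineer would, in place of code of your own. Each camera call takes 0.05 s, during which the arm holds its last target. There are 200 camera calls.

## Working session

There is one attempt and no reset: what is moved stays moved. The work goes in short steps, Python scripts to look and compute and a tool call to move; the robot and the scene stay as the last step left them, time stands still between calls to the robot, and variables do not carry over. Pictures are saved under pics/ and viewed, about 8 in all and at most 12, crops included, and the job is handed in when it is done.

Besides the shell and the picture viewer there is one more tool, called after "Emit:" by a JSON object that holds its "api" and its "payload", one argument or row to a line. servo_tool: Moves the arm, as the interface text tells. Its arguments: {"type":"object","properties":{"plan":{"type":"array"},"force":{"type":"number"}},"required":["plan"]}

```bash
mkdir -p pics; cat > h.py <<'E'
import numpy as np, cv2
from cell import env
from scipy.spatial.transform import Rotation as R
def cam(name):
    o=env.get_obs(); c=env.read_camera(name); K=np.array([[c['fx'],0,c['cx']],[0,c['fy'],c['cy']],[0,0,1]])
    if 'rvec' in c:
        r=cv2.Rodrigues(np.array(c['rvec'],float))[0]; t=np.array(c['tvec'],float).ravel()
    else:
        T=np.eye(4); T[:3,:3]=R.from_euler('xyz',o['tool_rot'],degrees=True).as_matrix(); T[:3,3]=o['tool_pos']
        M=np.linalg.inv(T@np.array(c['T_tool_cam'])); r=M[:3,:3]; t=M[:3,3]
    return c['image'],K,r,t
def ray(K,r,t,u,v,z):
    d=r.T@np.linalg.solve(K,[u,v,1]); o=-r.T@t
    return o+d*(z-o[2])/d[2]
def proj(K,r,t,p):
    q=K@(r@np.array(p)+t); return q[:2]/q[2]
E
python3 - <<'E'
from h import *
o=env.get_obs(); print({k:np.round(v,3) for k,v in o.items()})
for n in ['scene','top','wrist']:
    im,K,r,t=cam(n); cv2.imwrite(f'pics/{n}0.png',im); np.savez(f'{n}0.npz',im=im,K=K,r=r,t=t); print(n,np.round(-r.T@t,3),K[0,0])
E
```

```text
{'time_s': np.float64(0.0), 'qpos': array([-71.728,  18.438,  -4.017,  83.176,   1.296,  78.543,  -3.26 ]), 'joint_velocities': array([-0.023, -0.006, -0.047, -0.033, -0.108, -0.036, -0.063]), 'effort': array([ 0.0000e+00, -4.9129e+01, -4.0300e-01, -3.1254e+01, -6.4000e-02,
        4.3000e-02,  0.0000e+00]), 'tool_pos': array([0.195, 0.619, 0.221]), 'tool_rot': array([-1.79889e+02,  6.00000e-03,  1.62539e+02]), 'force': array([ 0.324,  0.294, -0.333]), 'wrist_torque': array([ 0.021, -0.029,  0.028]), 'grip_width': np.float64(0.087)}
scene [ 1.052 -0.333  0.551] 380.3193241461852
top [0.509 0.079 0.859] 379.9632188366729
wrist [0.131 0.641 0.384] 316.32913295728105
```

View pics/top0.png

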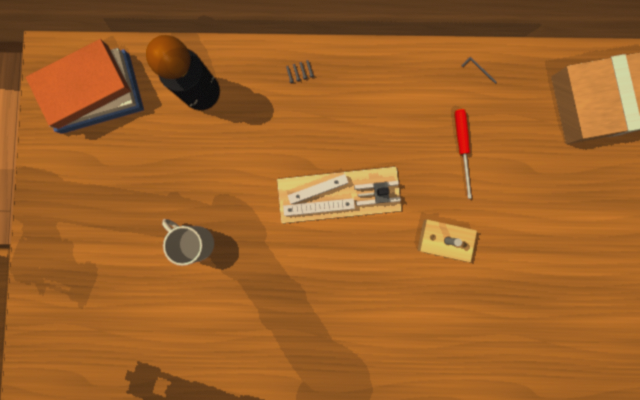

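View pics/scene0.png

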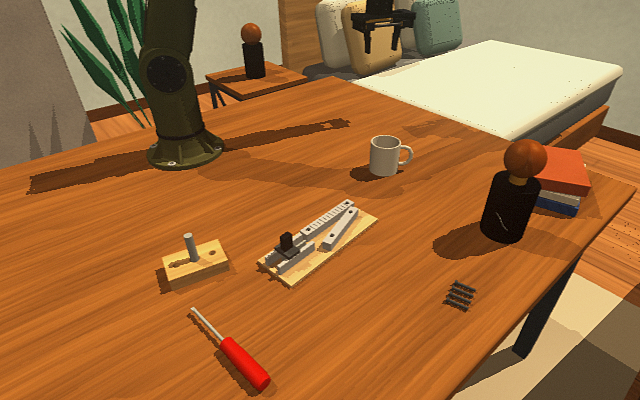

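```bash
python3 - <<'E'
from h import *
T=np.load('top0.npz');S=np.load('scene0.npz')
def f(d,u,v,z): return np.round(ray(d['K'],d['r'],d['t'],u,v,z)*1000,1)
im=T['im']; hsv=cv2.cvtColor(im,cv2.COLOR_BGR2HSV)
for p in [(340,195),(300,150),(420,240)]: print(hsv[p[1],p[0]])
m=cv2.inRange(hsv,(17,60,150),(32,190,255)); m[:150]=0;m[280:]=0
m=cv2.morphologyEx(m,cv2.MORPH_CLOSE,np.ones((5,5)))
cs,_=cv2.findContours(m,cv2.RETR_EXTERNAL,cv2.CHAIN_APPROX_NONE)
for c in cs:
    if cv2.contourArea(c)>300:
        b=cv2.boxPoints(cv2.minAreaRect(c)); print(cv2.contourArea(c),b.round(1).tolist()); z=.008 if cv2.contourArea(c)>3000 else .028
        P=np.array([f(T,*p,z) for p in b]);print(P.tolist(),np.linalg.norm(np.diff(P,axis=0),axis=1))
print('mug',f(T,183,245,.085),'sd',f(T,469,197,.005),f(T,461,112,.01))
print('pin top scene',f(S,188,236,.088),'proj',proj(T['K'],T['r'],T['t'],f(S,188,236,.088)/1000))
a=cv2.resize(im[155:275,265:485],None,fx=3.6,fy=3.6,interpolation=cv2.INTER_CUBIC)
b=cv2.resize(S['im'][190:300,150:390],None,fx=3.3,fy=3.3,interpolation=cv2.INTER_CUBIC)
cv2.imwrite('pics/a.png',a);cv2.imwrite('pics/b.png',b)
E
```

```text
[ 18 140 221]
[ 15 200 182]
[ 16 162 151]
1664.0 [[417.70001220703125, 250.89999389648438], [424.8999938964844, 218.3000030517578], [477.20001220703125, 229.89999389648438], [470.0, 262.6000061035156]]
[[453.9, -121.7, 28.0], [524.8, -137.0, 28.0], [501.8, -250.2, 28.0], [431.2, -234.4, 28.0]] [ 72.53206188 115.512943    72.34638899]
5292.0 [[275.8999938964844, 177.89999389648438], [396.1000061035156, 165.5], [400.79998779296875, 211.0], [280.6000061035156, 223.39999389648438]]
[[609.8, 193.0, 8.0], [642.7, -77.0, 8.0], [540.6, -88.4, 8.0], [507.7, 179.8, 8.0]] [271.99707719 102.73446355 270.210381  ]
mug [460.  368.8  85. ] sd [ 574.9 -241.2    5. ] [ 766.5 -221.8   10. ]
pin top scene [ 482.4 -188.    88. ] proj [458.03280637 239.47847623]
```

View pics/a.png

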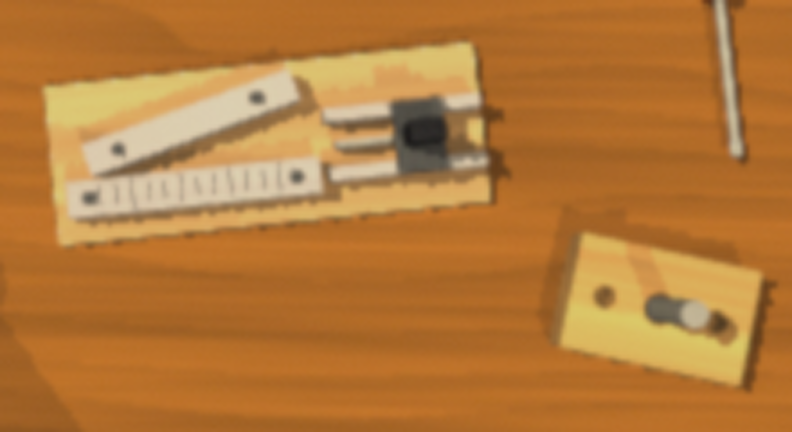

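Emit:
{"api": "servo_tool", "payload": {
  "plan": [
    [1,[0,-4,0],[0,0,7.1]],
    [1,[-2,-3.6,0],[0,0,7.1]],
    [1,[-2.5,-3.3,0],[0,0,7.1]],
    [1,[-3,-2.8,0],[0,0,7.1]],
    [1,[-3.3,-2.5,0],[0,0,7.1]],
    [1,[-3.6,-2,0],[0,0,7.1]],
    [1,[-3.8,-1.5,0],[0,0,7.1]],
    [1,[-4,-1,0],[0,0,7.1]],
    [1,[-4,-0.5,0],[0,0,7.1]],
    [1,[-4,0,0],[0,0,7.1]],
    [1,[-4,0.5,0],[0,0,7.1]],
    [1,[-3.9,1,0],[0,0,7.1]],
    [1,[-3.8,1.5,0],[0,0,7.1]],
    [1,[0,0,0],[0,0,7.1]],
    [1,[0,0,0],[0,0,7.1]],
    [1,[0,0,0],[0,0,7.1]],
    [1,[0,0,0],[0,0,7.1]],
    [1,[0,0,0],[0,0,7.1]],
    [1,[0,0,0],[0,0,7.1]],
    [1,[0,0,0],[0,0,7.1]]
  ]
}}

```text
time_s: 1.82
tool_pos: [0.2866, 0.1748, 0.2016]
tool_rot: [179.0, 3.4, 29.8]
force: [-0.1, -0.8, -0.3]
grip_width: 0.0871
```

```bash
cat >> h.py <<'E'
def go(p,yaw=7.0):
    o=env.get_obs(); A=R.from_euler('xyz',o['tool_rot'],degrees=True); B=R.from_euler('xyz',[180,0,yaw],degrees=True)
    print('shift cm',np.round(A.inv().apply(np.array(p)-o['tool_pos'])*100,2),'after-turn frame',np.round(B.inv().apply(np.array(p)-o['tool_pos'])*100,2),'turn',np.round((A.inv()*B).as_rotvec(degrees=True),2),'q',np.round(o['qpos'],0))
E
python3 - <<'E'
from h import *
go([.52,.03,.25])
E
```

```text
shift cm [12.73 24.27 -5.17] after-turn frame [21.4  17.22 -4.84] turn [ 1.66  3.12 22.87] q [-24. -17. -10. 121.  -2.  79. -93.]
```

Emit:
{"api": "servo_tool", "payload": {
  "plan": [
    [1,[2.5,2.5,-0.8],[0.4,0.8,5.7]],
    [1,[2.5,2.3,-0.7],[0.4,0.8,5.7]],
    [1,[2.6,2.2,-0.7],[0.4,0.8,5.7]],
    [1,[2.7,2.1,-0.6],[0.4,0.8,5.7]],
    [1,[2.7,2.1,-0.6],[0,0,0]],
    [1,[2.7,2.1,-0.6],[0,0,0]],
    [1,[2.7,2.1,-0.6],[0,0,0]],
    [1,[2.5,2.1,-0.6],[0,0,0]],
    [1,[0,0,0],[0,0,0]],
    [1,[0,0,0],[0,0,0]]
  ]
}}

```text
time_s: 2.65
tool_pos: [0.5388, 0.048, 0.2505]
tool_rot: [179.8, -0.1, 5.8]
force: [0.1, 1.2, -0.7]
grip_width: 0.0871
```

```bash
python3 - <<'E'
from h import *
go([.52,.03,.25]); im,K,r,t=cam('wrist'); cv2.imwrite('pics/w1.png',im); np.savez('w1.npz',im=im,K=K,r=r,t=t); print(-r.T@t, r[2])
E
```

```text
shift cm [-2.05  1.6   0.05] after-turn frame [-2.08  1.56  0.05] turn [ 0.23 -0.15 -1.18] q [-11.   4.   3.  97.   0.  79. -92.]
[0.60705928 0.05615736 0.41311349] [-0.24661337 -0.02945816 -0.96866612]
```

View pics/w1.png

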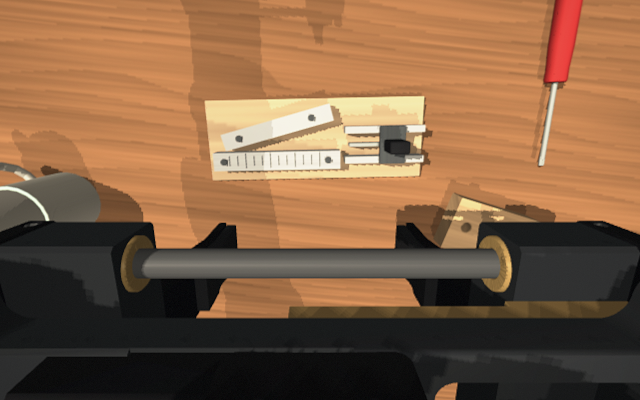

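```bash
python3 - <<'E'
from h import *
W=np.load('w1.npz');K,r,t,im=[W[k] for k in('K','r','t','im')]
T=np.load('top0.npz')
hsv=cv2.cvtColor(im,cv2.COLOR_BGR2HSV); m=cv2.inRange(hsv,(0,0,140),(180,60,255)); m[:90]=0;m[185:]=0;m[:,:200]=0;m[:,440:]=0
cs,_=cv2.findContours(m,cv2.RETR_EXTERNAL,cv2.CHAIN_APPROX_NONE)
for c in cs:
    if cv2.contourArea(c)>60:
        b=cv2.boxPoints(cv2.minAreaRect(c)); P=np.array([ray(K,r,t,*p,.028) for p in b])*1000
        print(cv2.contourArea(c),b.round(0).tolist(),P.round(1)[:,:2].tolist(),[round(np.degrees(np.arctan2(*(P[i+1]-P[i])[[1,0]])),1) for i in range(3)])
p=lambda u,v,z:np.round(ray(K,r,t,u,v,z)*1000,1)[:2]
print('plate',p(206,100,.008),p(425,97,.008),p(424,175,.008),p(213,180,.008))
print('pin',ray(T['K'],T['r'],T['t'],457.5,242.2,.088))
a=cv2.resize(im[85:190,200:440],None,fx=3.3,fy=3.3,interpolation=cv2.INTER_CUBIC); cv2.imwrite('pics/w1c.png',a)
E
```

```text
212.5 [[345.0, 156.0], [378.0, 156.0], [378.0, 163.0], [345.0, 163.0]] [[561.4, 13.9], [565.5, -26.1], [557.0, -27.4], [552.9, 12.9]] [np.float64(-84.2), np.float64(-171.4), np.float64(95.8)]
94.0 [[405.0, 156.0], [423.0, 155.0], [423.0, 161.0], [405.0, 162.0]] [[568.6, -58.6], [572.3, -80.5], [564.9, -82.4], [561.2, -60.3]] [np.float64(-80.6), np.float64(-165.8), np.float64(99.4)]
2238.0 [[213.0, 152.0], [340.0, 150.0], [340.0, 168.0], [213.0, 171.0]] [[549.8, 174.1], [568.6, 21.0], [545.6, 17.7], [526.5, 173.1]] [np.float64(-83.0), np.float64(-171.9), np.float64(97.0)]
97.0 [[349.0, 142.0], [378.0, 142.0], [378.0, 146.0], [349.0, 146.0]] [[578.7, 11.2], [582.2, -23.6], [577.5, -24.3], [573.9, 10.6]] [np.float64(-84.2), np.float64(-171.4), np.float64(95.8)]
229.5 [[344.0, 126.0], [379.0, 126.0], [379.0, 133.0], [344.0, 133.0]] [[596.8, 19.5], [601.0, -22.0], [592.9, -23.2], [588.7, 18.5]] [np.float64(-84.2), np.float64(-171.4), np.float64(95.8)]
105.0 [[405.0, 125.0], [425.0, 125.0], [425.0, 131.0], [405.0, 131.0]] [[605.3, -52.6], [607.7, -76.3], [600.8, -77.7], [598.3, -53.8]] [np.float64(-84.2), np.float64(-169.3), np.float64(95.8)]
1868.5 [[220.0, 134.0], [329.0, 103.0], [334.0, 120.0], [225.0, 151.0]] [[572.5, 165.8], [621.4, 40.4], [602.6, 32.4], [552.5, 159.3]] [np.float64(-68.7), np.float64(-156.9), np.float64(111.5)]
plate [610.1 189.8] [640.8 -77. ] [544.8 -93.8] [510.7 179.2]
pin [ 0.4769244  -0.18693058  0.088     ]
```

View pics/w1c.png

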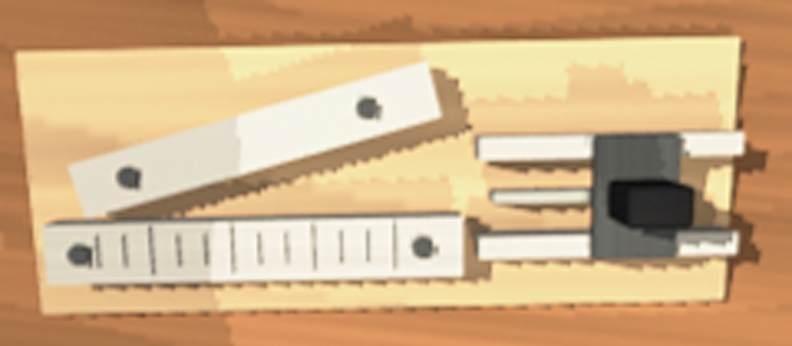

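Emit:
{"api": "servo_tool", "payload": {
  "plan": [
    [1,[-1.1,2.8,0.5],[0,0,-1.2]],
    [1,[-1.1,2.8,1.0],[0,0,0]],
    [1,[-1.1,2.8,1.3],[0,0,0]],
    [1,[-1.1,2.8,1.4],[0,0,0]],
    [1,[-1.1,2.8,1.4],[0,0,0]],
    [1,[-1.1,2.8,1.4],[0,0,0]],
    [1,[-1.1,2.8,1.4],[0,0,0]],
    [1,[-1.1,2.8,1.4],[0,0,0]],
    [1,[0,0,0],[0,0,0]],
    [1,[0,0,0],[0,0,0]]
  ]
}}

```text
time_s: 3.53
tool_pos: [0.4718, -0.181, 0.1471]
tool_rot: [-179.8, -0.3, 8.3]
force: [0.2, 0.8, -0.4]
grip_width: 0.0872
```

```bash
python3 - <<'E'
from h import *
go([.478,-.187,.10]); o=env.get_obs(); print(o['tool_pos'])
S=np.load('scene0.npz'); g=S['im']; 
hsv=cv2.cvtColor(g,cv2.COLOR_BGR2HSV); m=cv2.inRange(hsv,(0,0,60),(180,70,255)); m[:225]=0;m[268:]=0;m[:,:178]=0;m[:,203:]=0
for v in range(230,264,3):
    c=np.where(m[v])[0]; print(v,c.min() if len(c) else 0,c.max() if len(c) else 0,end=' | ')
E
```

```text
shift cm [0.5  0.7  4.71] after-turn frame [0.54 0.67 4.71] turn [-0.16 -0.25  1.28] q [  3.   4.  15. 110.  -1.  67. -62.]
[ 0.47184325 -0.18099975  0.1470578 ]
230 0 0 | 233 187 190 | 236 184 191 | 239 185 185 | 242 193 193 | 245 0 0 | 248 0 0 | 251 0 0 | 254 0 0 | 257 190 197 | 260 191 196 | 263 0 0 |
```

Emit:
{"api": "servo_tool", "payload": {
  "plan": [
    [1,[0.3,0.35,0.8],[0,0,1.3]],
    [1,[0.3,0.3,1.5],[0,0,0]],
    [1,[0,0,1.8],[0,0,0]],
    [1,[0,0,1.9],[0,0,0]],
    [1,[0,0,1.9],[0,0,0]],
    [1,[0,0,1.9],[0,0,0]],
    [1,[0,0,1.0],[0,0,0]],
    [1,[0,0,0],[0,0,0]],
    [1,[0,0,0],[0,0,0]]
  ]
}}

```text
time_s: 4.28
tool_pos: [0.4856, -0.1736, 0.0357]
tool_rot: [-179.7, -0.8, 7.6]
force: [-0.2, -0.1, 0.0]
grip_width: 0.0873
```

```bash
python3 - <<'E'
from h import *
go([.479,-.187,.037]); print(env.get_obs()['tool_rot'])
im,K,r,t=cam('scene'); im2,*_=cam('wrist')
a=cv2.resize(im[150:310,90:290],None,fx=3,fy=3,interpolation=cv2.INTER_CUBIC)
b=cv2.resize(im2[:,200:440],None,fx=.83,fy=1.2); cv2.imwrite('pics/c.png',np.hstack([a,b]))
E
```

```text
shift cm [-0.83  1.24 -0.15] after-turn frame [-0.82  1.25 -0.13] turn [-0.33 -0.75  0.55] q [  4.  12.  15. 115.  -5.  53. -62.]
[-179.67572306   -0.75399683    7.55074041]
```

View pics/c.png

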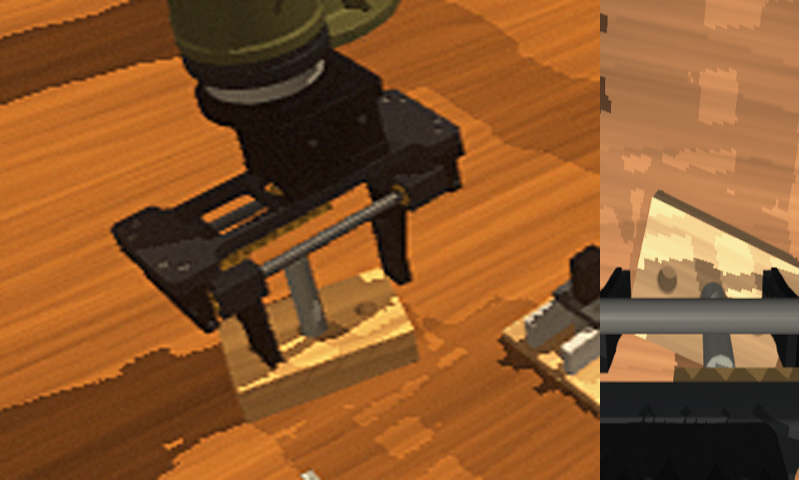

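Emit:
{"api": "servo_tool", "payload": {
  "plan": [
    [0.8,[-0.5,0.7,-0.1],[-0.3,-0.7,0.5]],
    [0.6,[-0.35,0.55,0],[0,0,0]],
    [0.5,[0,0,0],[0,0,0]],
    [0.5,[0,0,0],[0,0,0]]
  ]
}}

```text
time_s: 4.72
tool_pos: [0.4813, -0.19, 0.0411]
tool_rot: [179.8, -0.4, 7.0]
force: [0.4, 0.3, 0.4]
grip_width: 0.068
```

```bash
python3 - <<'E'
from h import *
go([.479,-.187,.037]); im,K,r,t=cam('wrist')
# pin top (ellipse) in wrist view, just below the rod
np.savez('w2.npz',im=im,K=K,r=r,t=t)
print(proj(K,r,t,[.479,-.187,.088]),proj(K,r,t,[.479,-.187,.028]))
h=cv2.cvtColor(im,cv2.COLOR_BGR2HSV)
for v in (290,296,300,304): print(v,[tuple(x) for x in h[v,310:370:3]][:20])
E
```

```text
shift cm [-0.2  -0.33  0.41] after-turn frame [-0.19 -0.33  0.41] turn [ 0.18 -0.42 -0.04] q [  4.  12.  16. 114.  -4.  54. -61.]
[309.25276595 291.47036737] [310.88804171 236.9553322 ]
290 [(np.uint8(25), np.uint8(28), np.uint8(109)), (np.uint8(28), np.uint8(28), np.uint8(109)), (np.uint8(26), np.uint8(29), np.uint8(147)), (np.uint8(24), np.uint8(32), np.uint8(160)), (np.uint8(25), np.uint8(31), np.uint8(179)), (np.uint8(30), np.uint8(23), np.uint8(101)), (np.uint8(16), np.uint8(117), np.uint8(194)), (np.uint8(16), np.uint8(118), np.uint8(195)), (np.uint8(16), np.uint8(118), np.uint8(199)), (np.uint8(15), np.uint8(118), np.uint8(201)), (np.uint8(15), np.uint8(119), np.uint8(204)), (np.uint8(16), np.uint8(118), np.uint8(205)), (np.uint8(16), np.uint8(118), np.uint8(203)), (np.uint8(16), np.uint8(117), np.uint8(201)), (np.uint8(16), np.uint8(117), np.uint8(199)), (np.uint8(16), np.uint8(116), np.uint8(198)), (np.uint8(16), np.uint8(116), np.uint8(197)), (np.uint8(15), np.uint8(118), np.uint8(197)), (np.uint8(16), np.uint8(118), np.uint8(199)), (np.uint8(15), np.uint8(117), np.uint8(19
[... 2066 characters left out ...]
nt8(129)), (np.uint8(13), np.uint8(143), np.uint8(128)), (np.uint8(13), np.uint8(145), np.uint8(127)), (np.uint8(14), np.uint8(144), np.uint8(126)), (np.uint8(13), np.uint8(143), np.uint8(127)), (np.uint8(13), np.uint8(145), np.uint8(127)), (np.uint8(13), np.uint8(145), np.uint8(128)), (np.uint8(13), np.uint8(145), np.uint8(127)), (np.uint8(13), np.uint8(139), np.uint8(136)), (np.uint8(15), np.uint8(122), np.uint8(167)), (np.uint8(16), np.uint8(117), np.uint8(186)), (np.uint8(16), np.uint8(117), np.uint8(185)), (np.uint8(16), np.uint8(118), np.uint8(188)), (np.uint8(16), np.uint8(118), np.uint8(188)), (np.uint8(16), np.uint8(117), np.uint8(189)), (np.uint8(15), np.uint8(118), np.uint8(190))]
```

```bash
python3 - <<'E'
from h import *
W=np.load('w2.npz');im,K,r,t=[W[k] for k in('im','K','r','t')]
h=cv2.cvtColor(im,cv2.COLOR_BGR2HSV); m=cv2.inRange(h,(0,0,90),(180,60,255)); m[:278]=0;m[312:]=0;m[:,270:370].copy()
m[:,:270]=0;m[:,370:]=0
for v in range(278,312,3):
    c=np.where(m[v])[0]; print(v,(c.min(),c.max(),int(h[v,c,2].mean())) if len(c) else '')
c=np.argwhere(m).mean(0); 
for z,uv in((.088,(c[1],294)),):print(uv,ray(K,r,t,*uv,z))
E
```

```text
278 (np.int64(295), np.int64(318), 124)
281 (np.int64(292), np.int64(322), 156)
284 (np.int64(289), np.int64(323), 160)
287 (np.int64(289), np.int64(324), 161)
290 (np.int64(289), np.int64(325), 135)
293 (np.int64(289), np.int64(324), 110)
296 (np.int64(290), np.int64(323), 111)
299 (np.int64(291), np.int64(322), 111)
302 (np.int64(294), np.int64(319), 110)
305 (np.int64(297), np.int64(316), 111)
308 
311 
(np.float64(306.67452300785635), 294) [ 0.47772235 -0.18608309  0.088     ]
```

Emit:
{"api": "servo_tool", "payload": {
  "plan": [
    [0.5,[-0.25,-0.4,0.2],[0.2,-0.4,0]],
    [0.4,[0,0,0],[0,0,0]],
    [0.3,[0,0,0],[0,0,0]]
  ]
}}

```text
time_s: 5.02
tool_pos: [0.4783, -0.1866, 0.0395]
tool_rot: [-180.0, -0.0, 6.9]
force: [-0.4, 0.3, 0.3]
grip_width: 0.0441
```

Emit:
{"api": "servo_tool", "payload": {
  "plan": [
    [0.1,[0,0,0],[0,0,0]],
    [0.1,[0,0,0],[0,0,0]],
    [0.1,[0,0,0],[0,0,0]],
    [0.1,[0,0,0],[0,0,0]],
    [0.1,[0,0,0],[0,0,0]],
    [0.1,[0,0,0],[0,0,0]]
  ],
  "force": 40
}}

```text
time_s: 5.52
tool_pos: [0.4781, -0.1859, 0.0392]
tool_rot: [-180.0, -0.0, 6.9]
force: [-0.1, 0.5, 0.3]
grip_width: 0.0147
```

Emit:
{"api": "servo_tool", "payload": {
  "plan": [
    [0.1,[0,0,-0.5],[0,0,0]],
    [0.1,[0,0,-0.8],[0,0,0]],
    [0.1,[0,0,-1.2],[0,0,0]],
    [0.1,[0,0,-1.5],[0,0,0]],
    [0.1,[0,0,-1.8],[0,0,0]],
    [0.1,[0,0,-1.8],[0,0,0]],
    [0.1,[0,0,-1.0],[0,0,0]],
    [0.1,[0,0,-0.5],[0,0,0]],
    [0.1,[0,0,0],[0,0,0]],
    [0.1,[0,0,0],[0,0,0]]
  ]
}}

```text
time_s: 6.35
tool_pos: [0.4773, -0.1861, 0.1366]
tool_rot: [-180.0, 0.0, 6.9]
force: [-0.0, -0.1, -1.5]
grip_width: 0.0152
```

```bash
python3 - <<'E'
from h import *
go([.5776,.0413,.125]); print(env.get_obs()['force'])
E
```

```text
shift cm [ 12.69 -21.37   1.17] after-turn frame [ 12.73 -21.35   1.16] turn [-0.02  0.01 -0.09] q [  3.   5.  16. 109.  -2.  66. -63.]
[-0.02767546 -0.14509029 -1.45060224]
```

Emit:
{"api": "servo_tool", "payload": {
  "plan": [
    [0.1,[1.0,-1.7,0],[0,0,0]],
    [0.1,[1.6,-2.7,0],[0,0,0]],
    [0.1,[1.8,-3.0,0],[0,0,0]],
    [0.1,[1.8,-3.0,0],[0,0,0]],
    [0.1,[1.8,-3.0,0],[0,0,0]],
    [0.1,[1.8,-3.0,0],[0,0,0]],
    [0.1,[1.4,-2.3,0],[0,0,0]],
    [0.1,[0.8,-1.3,0],[0,0,0]],
    [0.1,[0.3,-0.5,0],[0,0,0]],
    [0.1,[0,0,0],[0,0,0]],
    [0.1,[0,0,0],[0,0,0]]
  ]
}}

```text
time_s: 7.27
tool_pos: [0.5713, 0.0389, 0.1227]
tool_rot: [-179.9, 1.2, 6.5]
force: [-0.1, -1.1, -0.9]
grip_width: 0.0149
```

```bash
python3 - <<'E'
from h import *
o=env.get_obs();print(o['tool_pos'],o['tool_rot'],o['force']);go([.5776,.0413,.125])
im,K,r,t=cam('scene'); im2,K2,r2,t2=cam('wrist'); np.savez('w3.npz',im=im2,K=K2,r=r2,t=t2)
a=cv2.resize(im[140:310,200:400],None,fx=2.8,fy=2.8,interpolation=cv2.INTER_CUBIC)
b=cv2.resize(im2[:,200:440],(240,476)); cv2.imwrite('pics/d.png',np.hstack([a,b]))
E
```

```text
[0.57127042 0.03887373 0.12266346] [-179.90029798    1.17855893    6.50406425] [-0.05139944 -1.11022442 -0.90762997]
shift cm [ 0.65 -0.17 -0.25] after-turn frame [ 0.66 -0.16 -0.23] turn [-0.1   1.18 -0.5 ] q [-11.  14.   6. 101.  -2.  67. -89.]
```

View pics/d.png

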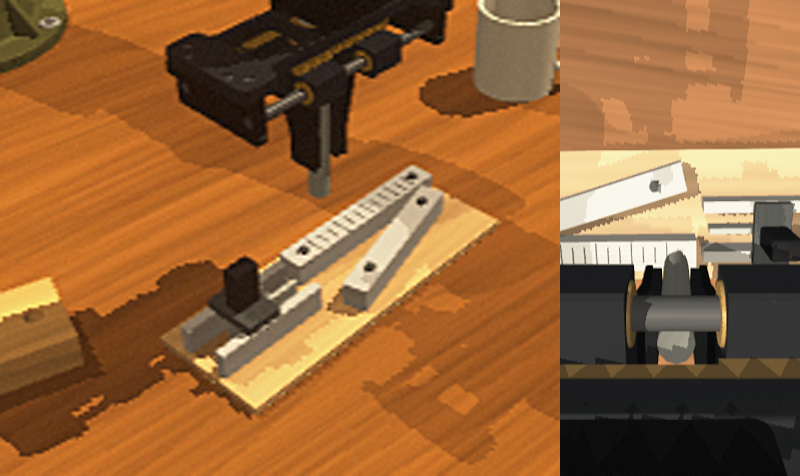

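Emit:
{"api": "servo_tool", "payload": {
  "plan": [
    [0.1,[0.75,-0.25,0.5],[-0.1,1.2,-0.5]],
    [0.1,[0,0,1.0],[0,0,0]],
    [0.1,[0,0,1.3],[0,0,0]],
    [0.1,[0,0,1.0],[0,0,0]],
    [0.1,[0,0,0.7],[0,0,0]],
    [0.1,[0,0,0],[0,0,0]],
    [0.1,[0,0,0],[0,0,0]]
  ]
}}

```text
time_s: 7.95
tool_pos: [0.5761, 0.0302, 0.075]
tool_rot: [179.8, 0.1, 6.1]
force: [0.3, 0.7, -1.2]
grip_width: 0.015
```

```bash
python3 - <<'E'
from h import *
o=env.get_obs();print(o['tool_pos'],o['tool_rot'],o['force']);go([.579,.043,.055])
im,K,r,t=cam('scene'); im2,K2,r2,t2=cam('wrist')
b=cv2.resize(im2[100:320,220:420],(600,600)); cv2.imwrite('pics/e.png',b)
E
```

```text
[0.57613656 0.03018049 0.07499247] [1.79788366e+02 6.80212457e-02 6.06511811e+00] [ 0.25898533  0.70130952 -1.24444373]
shift cm [ 0.42 -1.25  1.99] after-turn frame [ 0.44 -1.24  2.  ] turn [ 0.21  0.07 -0.93] q [-11.  16.   6. 104.  -2.  60. -88.]
```

View pics/e.png

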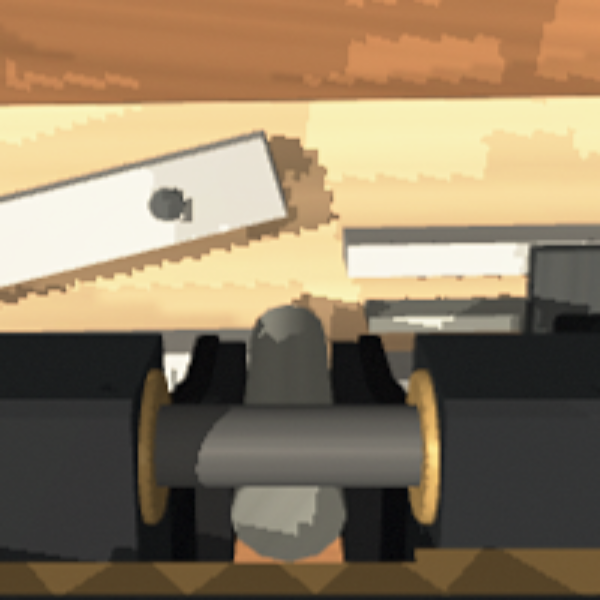

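Emit:
{"api": "servo_tool", "payload": {
  "plan": [
    [0.1,[0.25,-0.7,0],[0.2,0,-0.9]],
    [0.1,[0.2,-0.55,0.3],[0,0,0]],
    [0.1,[0,0,0.5],[0,0,0]],
    [0.1,[0,0,0],[0,0,0]],
    [0.1,[0,0,0],[0,0,0]]
  ]
}}

```text
time_s: 8.47
tool_pos: [0.5817, 0.0463, 0.0689]
tool_rot: [-179.9, -0.2, 7.2]
force: [0.3, -0.4, -2.2]
grip_width: 0.0153
```

Emit:
{"api": "servo_tool", "payload": {
  "plan": [
    [0.1,[-0.2,0.2,0.4],[-0.1,-0.2,0.2]],
    [0.1,[0,0,0.5],[0,0,0]],
    [0.1,[0,0,0.4],[0,0,0]],
    [0.1,[0,0,0],[0,0,0]],
    [0.1,[0,0,0],[0,0,0]]
  ]
}}

```text
time_s: 8.88
tool_pos: [0.5795, 0.0436, 0.0542]
tool_rot: [179.9, 0.0, 7.0]
force: [-0.1, -0.4, -0.9]
grip_width: 0.015
```

Emit:
{"api": "servo_tool", "payload": {
  "plan": [
    [0.1,[0,0,0.4],[0,0,0]],
    [0.1,[0,0,0.4],[0,0,0]],
    [0.1,[0,0,0.2],[0,0,0]],
    [0.1,[0,0,0],[0,0,0]],
    [0.1,[0,0,0],[0,0,0]]
  ]
}}

```text
time_s: 9.3
tool_pos: [0.5793, 0.0432, 0.0429]
tool_rot: [179.9, 0.1, 6.9]
force: [0.0, 0.7, -0.6]
grip_width: 0.0151
```

Emit:
{"api": "servo_tool", "payload": {
  "plan": [
    [0.1,[0,0,0.15],[0,0,0]],
    [0.1,[0,0,0.1],[0,0,0]],
    [0.1,[0,0,0.0],[0,0,0]],
    [0.1,[0,0,0],[0,0,0]]
  ]
}}

```text
time_s: 9.63
tool_pos: [0.5796, 0.0433, 0.0404]
tool_rot: [179.9, 0.0, 6.9]
force: [-0.8, -0.1, -1.9]
grip_width: 0.0151
```

Emit:
{"api": "servo_tool", "payload": {
  "plan": [
    [0.1,[0,0,0.1],[0,0,0]],
    [0.1,[0,0,0.08],[0,0,0]],
    [0.1,[0,0,0],[0,0,0]]
  ]
}}

```text
time_s: 9.88
tool_pos: [0.58, 0.0433, 0.0394]
tool_rot: [179.9, -0.0, 6.9]
force: [-1.2, -0.1, -1.2]
grip_width: 0.0151
```

Emit:
{"api": "servo_tool", "payload": {
  "plan": [
    [0.1,[-0.15,0,0.05],[0,0,0]],
    [0.1,[-0.15,0,0],[0,0,0]],
    [0.1,[-0.1,0,0],[0,0,0]],
    [0.1,[0,0,0],[0,0,0]]
  ]
}}

```text
time_s: 10.22
tool_pos: [0.5767, 0.0429, 0.0393]
tool_rot: [179.9, -0.2, 6.9]
force: [0.4, -0.1, 0.3]
grip_width: 0.0152
```

Emit:
{"api": "servo_tool", "payload": {
  "plan": [
    [0.1,[-0.1,0,0],[0,0,0]],
    [0.1,[-0.1,0,0],[0,0,0]],
    [0.1,[0,0,0],[0,0,0]]
  ]
}}

```text
time_s: 10.47
tool_pos: [0.5745, 0.0427, 0.0393]
tool_rot: [179.9, -0.2, 6.9]
force: [1.1, -0.9, -0.0]
grip_width: 0.0151
```

Emit:
{"api": "servo_tool", "payload": {
  "plan": [
    [0.1,[-0.1,0,0],[0,0,0]],
    [0.1,[-0.05,0,0],[0,0,0]],
    [0.1,[0,0,0],[0,0,0]]
  ]
}}

```text
time_s: 10.72
tool_pos: [0.5729, 0.0425, 0.0393]
tool_rot: [179.9, -0.2, 6.9]
force: [0.8, 0.3, -0.8]
grip_width: 0.0153
```

Emit:
{"api": "servo_tool", "payload": {
  "plan": [
    [0.1,[-0.1,0,0],[0,0,0]],
    [0.1,[-0.05,0,0],[0,0,0]],
    [0.1,[0,0,0],[0,0,0]]
  ]
}}

```text
time_s: 10.97
tool_pos: [0.5719, 0.0423, 0.0393]
tool_rot: [179.9, -0.3, 6.9]
force: [1.2, -0.4, -1.1]
grip_width: 0.0154
```

Emit:
{"api": "servo_tool", "payload": {
  "plan": [
    [0.1,[-0.08,0,0],[0,0,0]],
    [0.1,[-0.05,0,0],[0,0,0]],
    [0.1,[0,0,0],[0,0,0]]
  ]
}}

```text
time_s: 11.22
tool_pos: [0.5718, 0.0424, 0.0394]
tool_rot: [179.9, -0.4, 6.9]
force: [1.4, -0.2, -1.7]
grip_width: 0.015
```

Emit:
{"api": "servo_tool", "payload": {
  "plan": [
    [0.1,[0,-0.3,0],[0,0.2,0]],
    [0.1,[0,-0.4,0],[0,0,0]],
    [0.1,[0,-0.4,0],[0,0,0]],
    [0.1,[0,-0.3,0],[0,0,0]],
    [0.1,[0,0,0],[0,0,0]]
  ]
}}

```text
time_s: 11.63
tool_pos: [0.57, 0.0567, 0.0396]
tool_rot: [179.9, -0.6, 6.9]
force: [1.6, -0.4, -2.1]
grip_width: 0.0152
```

Emit:
{"api": "servo_tool", "payload": {
  "plan": [
    [0.1,[0,-0.3,0],[0,-0.4,0]],
    [0.1,[0,-0.4,0],[0,0,0]],
    [0.1,[0,-0.4,0],[0,0,0]],
    [0.1,[0,-0.4,0],[0,0,0]],
    [0.1,[0,-0.3,0],[0,0,0]],
    [0.1,[0,0,0],[0,0,0]]
  ]
}}

```text
time_s: 12.13
tool_pos: [0.5676, 0.077, 0.0396]
tool_rot: [179.9, -0.2, 7.0]
force: [1.5, -0.1, -1.1]
grip_width: 0.015
```

Emit:
{"api": "servo_tool", "payload": {
  "plan": [
    [0.1,[0,-0.3,0],[0,-0.2,0]],
    [0.1,[0,-0.4,0],[0,0,0]],
    [0.1,[0,-0.4,0],[0,0,0]],
    [0.1,[0,-0.2,0],[0,0,0]],
    [0.1,[0,0,0],[0,0,0]]
  ]
}}

```text
time_s: 12.55
tool_pos: [0.566, 0.091, 0.0396]
tool_rot: [179.8, 0.0, 7.0]
force: [1.8, -1.0, -1.4]
grip_width: 0.0154
```

Emit:
{"api": "servo_tool", "payload": {
  "plan": [
    [0.1,[0,-0.2,0],[0,0,0]],
    [0.1,[0,-0.2,0],[0,0,0]],
    [0.1,[0,-0.15,0],[0,0,0]],
    [0.1,[0,0,0],[0,0,0]]
  ]
}}

```text
time_s: 12.88
tool_pos: [0.5653, 0.0968, 0.0396]
tool_rot: [179.8, 0.0, 6.9]
force: [0.8, 0.1, -1.4]
grip_width: 0.015
```

Emit:
{"api": "servo_tool", "payload": {
  "plan": [
    [0.1,[0,-0.15,0],[0,0,0]],
    [0.1,[0,-0.15,0],[0,0,0]],
    [0.1,[0,0,0],[0,0,0]]
  ]
}}

```text
time_s: 13.13
tool_pos: [0.5649, 0.0998, 0.0396]
tool_rot: [179.8, 0.0, 6.9]
force: [2.0, -0.2, -2.4]
grip_width: 0.0152
```

Emit:
{"api": "servo_tool", "payload": {
  "plan": [
    [0.1,[0,-0.12,0],[0,0,0]],
    [0.1,[0,-0.12,0],[0,0,0]],
    [0.1,[0,0,0],[0,0,0]]
  ]
}}

```text
time_s: 13.38
tool_pos: [0.5646, 0.1023, 0.0396]
tool_rot: [179.8, 0.0, 6.9]
force: [0.9, 0.1, -0.5]
grip_width: 0.0153
```

Emit:
{"api": "servo_tool", "payload": {
  "plan": [
    [0.1,[0,-0.12,0],[0,0,0]],
    [0.1,[0,-0.12,0],[0,0,0]],
    [0.1,[0,0,0],[0,0,0]]
  ]
}}

```text
time_s: 13.63
tool_pos: [0.5642, 0.1048, 0.0395]
tool_rot: [179.8, 0.0, 6.9]
force: [1.7, 0.3, -0.9]
grip_width: 0.0157
```

Emit:
{"api": "servo_tool", "payload": {
  "plan": [
    [0.1,[0,-0.1,0],[0,0,0]],
    [0.1,[0,-0.1,0],[0,0,0]]
  ]
}}

```text
time_s: 13.8
tool_pos: [0.5641, 0.1059, 0.0395]
tool_rot: [179.7, 0.0, 6.9]
force: [1.4, -3.6, -0.4]
grip_width: 0.0156
```

Emit:
{"api": "servo_tool", "payload": {
  "plan": [
    [0.1,[0,-0.1,0],[0,0,0]],
    [0.1,[0,-0.1,0],[0,0,0]]
  ]
}}

```text
time_s: 13.97
tool_pos: [0.5641, 0.106, 0.0395]
tool_rot: [179.6, 0.0, 6.8]
force: [1.7, -3.2, -0.3]
grip_width: 0.0153
```

Emit:
{"api": "servo_tool", "payload": {
  "plan": [
    [0.1,[0,-0.1,0],[0,0,0]],
    [0.1,[0,-0.1,0],[0,0,0]]
  ]
}}

```text
time_s: 14.13
tool_pos: [0.5641, 0.1062, 0.0395]
tool_rot: [179.5, 0.0, 6.7]
force: [2.1, -4.7, -0.5]
grip_width: 0.0153
```

Emit:
{"api": "servo_tool", "payload": {
  "plan": [
    [0.1,[0,-0.15,0],[0.4,0,-0.2]],
    [0.1,[0,-0.2,0],[0.2,0,-0.1]]
  ]
}}

```text
time_s: 14.3
tool_pos: [0.564, 0.1064, 0.0395]
tool_rot: [179.8, 0.1, 7.0]
force: [1.9, -7.2, 0.3]
grip_width: 0.0152
```

Emit:
{"api": "servo_tool", "payload": {
  "plan": [
    [0.1,[0,-0.25,0],[0.2,0,-0.1]],
    [0.1,[0,-0.25,0],[0.2,0,-0.1]]
  ]
}}

```text
time_s: 14.47
tool_pos: [0.564, 0.1065, 0.0395]
tool_rot: [179.9, 0.1, 7.1]
force: [1.5, -6.0, 0.3]
grip_width: 0.0152
```

Emit:
{"api": "servo_tool", "payload": {
  "plan": [
    [0.1,[0,-0.35,0],[0.1,0,0]],
    [0.1,[0,-0.35,0],[0.1,0,0]]
  ]
}}

```text
time_s: 14.63
tool_pos: [0.564, 0.1066, 0.0395]
tool_rot: [179.7, 0.1, 6.9]
force: [1.8, -7.9, -0.1]
grip_width: 0.0153
```

Emit:
{"api": "servo_tool", "payload": {
  "plan": [
    [0.1,[0,-0.4,0],[0.1,0,0]],
    [0.1,[0,-0.4,0],[0.1,0,0]]
  ]
}}

```text
time_s: 14.8
tool_pos: [0.5639, 0.1068, 0.0395]
tool_rot: [179.4, 0.2, 6.6]
force: [2.2, -8.9, 0.1]
grip_width: 0.0154
```

Emit:
{"api": "servo_tool", "payload": {
  "plan": [
    [0.1,[0,-0.35,0],[0.4,0,-0.3]],
    [0.1,[0,-0.4,0],[0.3,0,-0.2]]
  ]
}}

```text
time_s: 14.97
tool_pos: [0.5639, 0.1069, 0.0395]
tool_rot: [179.6, 0.2, 6.9]
force: [2.0, -9.9, 0.2]
grip_width: 0.0154
```

Emit:
{"api": "servo_tool", "payload": {
  "plan": [
    [0.1,[0,-0.1,0],[0.3,0,0]],
    [0.1,[0,0,0],[0,0,0]],
    [0.3,[0,0,0],[0,0,0]],
    [0.45,[0,0,0],[0,0,0]],
    [0.45,[0,0,0],[0,0,0]],
    [0.45,[0,0,0],[0,0,0]]
  ]
}}

```text
time_s: 15.47
tool_pos: [0.5618, 0.1114, 0.0393]
tool_rot: [-179.8, 0.4, 6.9]
force: [0.7, 0.2, 0.7]
grip_width: 0.0333
```

```bash
python3 - <<'E'
from h import *
o=env.get_obs();print(o['tool_pos'],o['tool_rot'],o['force'],o['grip_width'])
im,K,r,t=cam('scene'); im2,K2,r2,t2=cam('wrist'); np.savez('w4.npz',im=im2,K=K2,r=r2,t=t2)
a=cv2.resize(im[140:310,220:400],(500,472),interpolation=cv2.INTER_CUBIC)
b=cv2.resize(im2[130:330,230:350],(283,472)); cv2.imwrite('pics/f.png',np.hstack([a,b]))
E
```

```text
[0.56177387 0.11141737 0.03933812] [-179.80658578    0.38939533    6.94459898] [0.71010117 0.2220526  0.71218276] 0.03331859060915312
```

View pics/f.png

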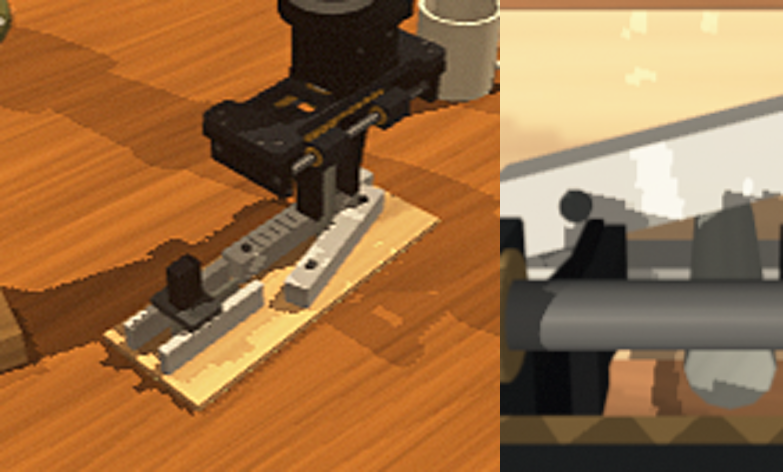

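Emit:
{"api": "servo_tool", "payload": {
  "plan": [
    [0.5,[0.1,0.4,0],[0,0,0]],
    [0.5,[0,0,-0.1],[0,0,0]],
    [0.5,[0,0,-0.5],[0,0,0]],
    [0.5,[0,0,-1.0],[0,0,0]]
  ]
}}

```text
time_s: 15.9
tool_pos: [0.5616, 0.1074, 0.0541]
tool_rot: [-179.8, 0.6, 7.0]
force: [-0.7, -0.1, -0.2]
grip_width: 0.0431
```

Emit:
{"api": "servo_tool", "payload": {
  "plan": [
    [0.5,[0,0,-1.0],[0,0.6,0]],
    [0.5,[0,0,-1.5],[0,0,0]],
    [0.5,[0,0,-2.0],[0,0,0]],
    [0.5,[0,0,-2.0],[0,0,0]],
    [0.5,[0,0,-1.0],[0,0,0]],
    [0.5,[0,0,-0.5],[0,0,0]],
    [0.3,[0,0,0],[0,0,0]],
    [0.1,[0,0,0],[0,0,0]]
  ],
  "force": 20
}}

```text
time_s: 16.57
tool_pos: [0.5636, 0.1073, 0.1461]
tool_rot: [-179.7, -0.6, 6.9]
force: [-0.5, 0.1, -0.4]
grip_width: 0.0363
```

```bash
python3 - <<'E'
from h import *
go([.587,-.080,.135]); print(env.get_obs()['tool_rot'])
im,K,r,t=cam('top'); S=cam('scene'); np.savez('t5.npz',im=im,K=K,r=r,t=t)
print('pin top predicted px scene',proj(*S[1:],[.564,.1067,.088]),'top',proj(K,r,t,[.564,.1067,.088]))
a=cv2.resize(im[155:235,265:415],(600,320),interpolation=cv2.INTER_CUBIC); b=cv2.resize(S[0][170:290,240:390],(338,270),interpolation=cv2.INTER_CUBIC)
c=np.zeros((595,600,3),np.uint8);c[:320]=a;c[320:590,:338]=b
cv2.imwrite('pics/g.png',c)
E
```

```text
shift cm [ 0.04 18.88  1.03] after-turn frame [ 0.04 18.87  1.11] turn [-0.25 -0.6  -0.05] q [-16.  11.   3. 101.  -1.  67. -96.]
[-179.74858137   -0.60083259    6.94969877]
pin top predicted px scene [337.37946594 194.99499824] top [312.491536   196.35077739]
```

View pics/g.png

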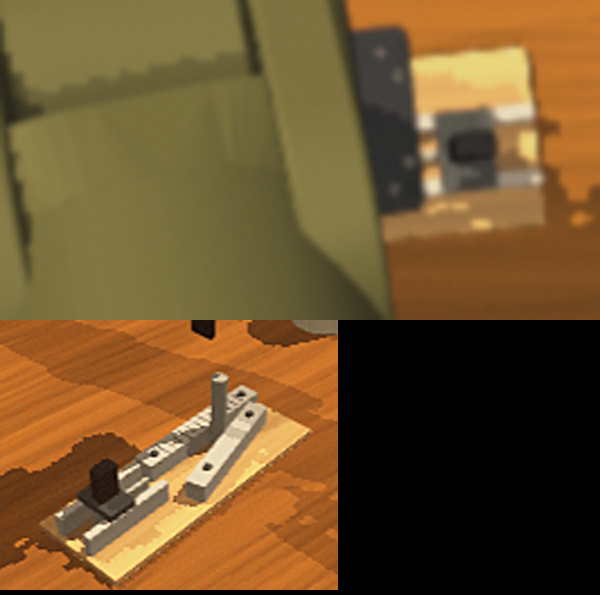

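Emit:
{"api": "servo_tool", "payload": {
  "plan": [
    [0,[0,1.5,0],[-0.2,-0.6,0]],
    [0,[0,2.5,0],[0,0,0]],
    [0,[0,3,0],[0,0,0]],
    [0,[0,3,0],[0,0,0]],
    [0,[0,3,0],[0,0,0]],
    [0,[0,2.5,0],[0,0,0]],
    [0,[0,1.8,0],[0,0,0]],
    [0,[0,1.0,0],[0,0,0]],
    [0,[0,0.4,0],[0,0,0]],
    [0,[0,0,0],[0,0,0]],
    [0,[0,0,0],[0,0,0]]
  ]
}}

```text
time_s: 17.58
tool_pos: [0.5797, -0.082, 0.131]
tool_rot: [-179.8, 1.4, 7.4]
force: [-0.8, 0.7, -0.2]
grip_width: 0.0008
```

```bash
python3 - <<'E'
from h import *
go([.587,-.082,.047]); print(env.get_obs()['tool_pos'])
T=np.load('t5.npz');K,r,t=T['K'],T['r'],T['t']
u,v=265+470/4,155+145/4; print('grip top centre',ray(K,r,t,u,v,.072),ray(K,r,t,265+495/4,155+147/4,.072))
E
```

```text
shift cm [0.93 0.13 8.38] after-turn frame [0.72 0.09 8.4 ] turn [-0.23  1.38  0.38] q [ -3.  15.  10.  98.  -3.  68. -75.]
[ 0.57970013 -0.08198024  0.13100605]
grip top centre [ 0.5784081  -0.03772945  0.072     ] [ 0.57760295 -0.05066853  0.072     ]
```

Emit:
{"api": "servo_tool", "payload": {
  "plan": [
    [0,[0.6,0.4,0.5],[-0.2,1.4,0.4]],
    [0,[0,0,1.0],[0,0,0]],
    [0,[0,0,1.2],[0,0,0]],
    [0,[0,0,1.0],[0,0,0]],
    [0,[0,0,0.5],[0,0,0]],
    [0,[0,0,0],[0,0,0]]
  ]
}}

```text
time_s: 18.08
tool_pos: [0.5853, -0.0757, 0.0839]
tool_rot: [-179.7, 0.1, 7.6]
force: [0.2, -1.2, -0.1]
grip_width: 0.0005
```

Emit:
{"api": "servo_tool", "payload": {
  "plan": [
    [0,[0.2,1.0,0],[-0.3,0,0.6]],
    [0,[0,0.3,0.3],[0,0,0]],
    [0,[0,0,0.6],[0,0,0]],
    [0,[0,0,0],[0,0,0]]
  ]
}}

```text
time_s: 18.42
tool_pos: [0.5894, -0.0892, 0.0737]
tool_rot: [180.0, 0.2, 7.0]
force: [-0.2, 0.4, 0.3]
grip_width: 0.0005
```

Emit:
{"api": "servo_tool", "payload": {
  "plan": [
    [0,[-0.1,0,0.6],[0,0,0]],
    [0,[0,0,0.8],[0,0,0]],
    [0,[0,0,0.7],[0,0,0]],
    [0,[0,0,0.2],[0,0,0]],
    [0,[0,0,0],[0,0,0]],
    [0,[0,0,0],[0,0,0]]
  ]
}}

```text
time_s: 18.92
tool_pos: [0.5881, -0.0898, 0.0481]
tool_rot: [180.0, 0.2, 7.0]
force: [0.8, -0.3, 0.4]
grip_width: 0.0001
```

Emit:
{"api": "servo_tool", "payload": {
  "plan": [
    [0,[0,-0.4,0],[0,0,0]],
    [0,[0,-0.5,0],[0,0,0]],
    [0,[0,-0.5,0],[0,0,0]],
    [0,[0,-0.4,0],[0,0,0]],
    [0,[0,-0.2,0],[0,0,0]],
    [0,[0,-0.2,0],[0,0,0]]
  ]
}}

```text
time_s: 19.42
tool_pos: [0.586, -0.0652, 0.0492]
tool_rot: [180.0, 0.1, 7.0]
force: [0.7, 0.4, 0.0]
grip_width: 0.0004
```

Emit:
{"api": "servo_tool", "payload": {
  "plan": [
    [0,[0,-0.2,0],[0,0,0]],
    [0,[0,-0.3,0],[0,0,0]],
    [0,[0,-0.3,0],[0,0,0]],
    [0,[0,-0.3,0],[0,0,0]]
  ]
}}

```text
time_s: 19.75
tool_pos: [0.5849, -0.0544, 0.0496]
tool_rot: [179.9, 0.0, 7.0]
force: [0.5, 0.0, -1.1]
grip_width: 0.0003
```

Emit:
{"api": "servo_tool", "payload": {
  "plan": [
    [0,[0,-0.3,0],[0,0,0]],
    [0,[0,-0.3,0],[0,0,0]],
    [0,[0,-0.3,0],[0,0,0]],
    [0,[0,-0.3,0.1],[0,0,0]]
  ]
}}

```text
time_s: 20.08
tool_pos: [0.5837, -0.0433, 0.0489]
tool_rot: [179.8, -0.0, 6.9]
force: [0.2, -1.0, 2.5]
grip_width: 0.0007
```

```bash
python3 - <<'E'
from h import *
print(env.get_obs()['force'])
S=cam('scene'); 
cv2.imwrite('pics/i.png',cv2.resize(S[0][150:290,220:390],(728,600),interpolation=cv2.INTER_CUBIC))
E
```

```text
[ 0.16022346 -0.95591915  2.45031737]
```

View pics/i.png

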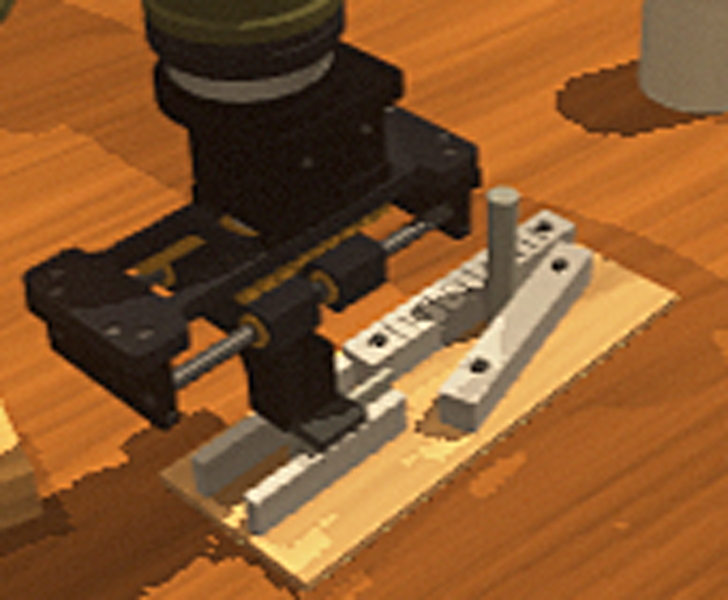

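Emit:
{"api": "servo_tool", "payload": {
  "plan": [
    [0,[0,-0.4,-0.05],[0.1,0,0]],
    [0,[0,-0.4,-0.05],[0,0,0]],
    [0,[0,-0.4,0],[0,0,0]],
    [0,[0,-0.4,0],[0,0,0]],
    [0,[0,-0.4,0],[0,0,0]],
    [0,[0,-0.4,0],[0,0,0]],
    [0,[0,-0.4,0],[0,0,0]],
    [0,[0,-0.3,0],[0,0,0]]
  ]
}}

```text
time_s: 20.8
tool_pos: [0.5793, -0.0088, 0.0494]
tool_rot: [179.9, 0.0, 6.9]
force: [0.0, -2.1, 0.1]
grip_width: 0.0008
```

```bash
python3 - <<'E'
from h import *
im,K,r,t=cam('scene'); np.savez('s6.npz',im=im,K=K,r=r,t=t)
# rail/blade directions: print blade-tip candidates along gauge x=0
tip=np.array([.5763,.0109]);uy=np.array([-.1219,.9925])
g=cv2.cvtColor(im,cv2.COLOR_BGR2GRAY)
for s in range(0,92,3):
    p=np.r_[tip+uy*s/1000,.026]; u,v=proj(K,r,t,p); print(s,int(round(u)),int(round(v)),g[int(round(v)),int(round(u))],end=' | ')
E
```

```text
0 306 240 75 | 3 307 239 47 | 6 308 238 31 | 9 309 238 50 | 12 310 237 35 | 15 311 236 35 | 18 312 236 36 | 21 313 235 32 | 24 314 234 134 | 27 315 233 213 | 30 316 233 141 | 33 317 232 138 | 36 318 231 206 | 39 319 231 142 | 42 320 230 137 | 45 321 229 213 | 48 322 229 140 | 51 323 228 75 | 54 324 227 82 | 57 325 227 83 | 60 326 226 85 | 63 327 225 83 | 66 328 225 83 | 69 329 224 84 | 72 330 223 82 | 75 331 223 84 | 78 332 222 76 | 81 333 221 77 | 84 333 221 77 | 87 334 220 81 | 90 335 219 79 |
```

Emit:
{"api": "servo_tool", "payload": {
  "plan": [
    [0,[0,-0.4,0],[0,0,0]],
    [0,[0,-0.4,0],[0,0,0]],
    [0,[0,-0.4,0],[0,0,0]],
    [0,[0,-0.4,0],[0,0,0]],
    [0,[0,-0.4,0],[0,0,0]],
    [0,[0,-0.4,0],[0,0,0]],
    [0,[0,-0.3,0],[0,0,0]],
    [0,[0,-0.2,0],[0,0,0]]
  ]
}}

```text
time_s: 21.52
tool_pos: [0.5753, 0.0236, 0.0494]
tool_rot: [179.9, 0.0, 6.9]
force: [0.2, -1.9, 0.6]
grip_width: 0.0003
```

Emit:
{"api": "servo_tool", "payload": {
  "plan": [
    [0,[0,-0.15,0],[0,0,0]],
    [0,[0,-0.15,0],[0,0,0]]
  ]
}}

```text
time_s: 21.68
tool_pos: [0.5748, 0.0272, 0.0494]
tool_rot: [179.9, 0.0, 7.0]
force: [-0.4, -2.3, 0.1]
grip_width: 0.0003
```

Emit:
{"api": "servo_tool", "payload": {
  "plan": [
    [0,[0,-0.15,0],[0,0,0]],
    [0,[0,-0.15,0],[0,0,0]]
  ]
}}

```text
time_s: 21.85
tool_pos: [0.5746, 0.0288, 0.0495]
tool_rot: [179.8, 0.0, 6.9]
force: [0.2, -6.3, -0.4]
grip_width: 0.0002
```

Emit:
{"api": "servo_tool", "payload": {
  "plan": [
    [0,[0,0.2,0],[0,0,0]],
    [0,[0,0.4,0],[0,0,0]],
    [0,[0,0.6,0],[0,0,0]],
    [0,[0,0.6,0],[0,0,0]],
    [0,[0,0,-0.5],[0,0,0]],
    [0,[0,0,-1.5],[0,0,0]],
    [0,[0,0,-2.0],[0,0,0]],
    [0,[0,0,-3.0],[0,0,0]],
    [0,[0,1,-3.0],[0,0,0]],
    [0,[0,3,-2],[0,0,0]],
    [0,[0,3,0],[0,0,0]],
    [0,[0,3,0],[0,0,0]],
    [0,[0,3,0],[0,0,0]],
    [0,[0,3,0],[0,0,0]],
    [0,[0,0,0],[0,0,0]],
    [0,[0,0,0],[0,0,0]]
  ]
}}

```text
time_s: 23.18
tool_pos: [0.5971, -0.1511, 0.1793]
tool_rot: [-179.8, -0.1, 7.2]
force: [0.7, 0.5, -0.4]
grip_width: 0.0004
```

```bash
python3 - <<'E'
from h import *
o=env.get_obs();print(o['tool_pos'],o['force'],o['time_s'],o['joint_velocities'].round(1) if hasattr(o['joint_velocities'],'round') else '')
T=cam('top');S=cam('scene'); S0=np.load('scene0.npz')['im']
d=cv2.absdiff(S[0],S0).max(2); print('mug diff',d[135:175,370:412].mean(),'screwdriver',d[305:392,190:272].mean())
a=cv2.resize(T[0][160:230,270:410],(600,300),interpolation=cv2.INTER_CUBIC); b=cv2.resize(S[0][185:265,270:390],(450,300),interpolation=cv2.INTER_CUBIC)
c=np.zeros((600,600,3),np.uint8);c[:300]=a;c[300:,:450]=b
cv2.imwrite('pics/j.png',c)
E
```

```text
[ 0.59705161 -0.15107798  0.17934543] [ 0.70677333  0.52678167 -0.40679283] 23.1833 [ 3.   0.5  2.1 -1.1  1.8 -0.4  0.8]
mug diff 13.291071428571428 screwdriver 8.910989627137651
```

View pics/j.png

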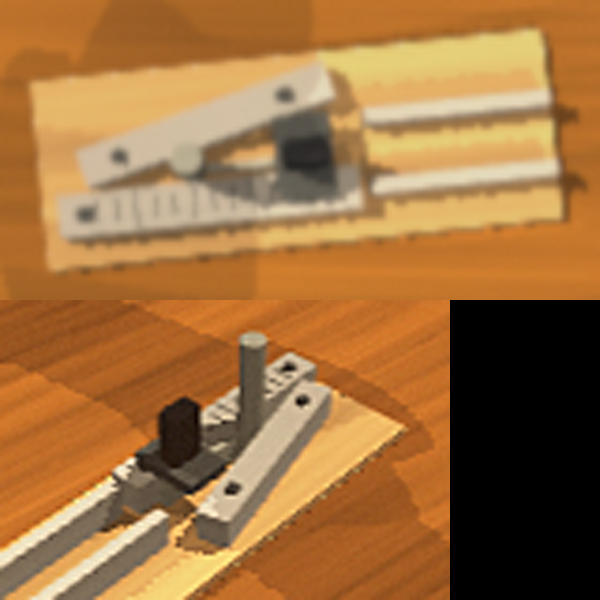

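Emit:
{"api": "servo_tool", "payload": {
  "plan": [
    [0,[-0.2,-2,0],[0,0,0]],
    [0,[-0.3,-3,0],[0,0,0]],
    [0,[-0.3,-3,0],[0,0,0]],
    [0,[-0.3,-3,0],[0,0,0]],
    [0,[-0.3,-3,0],[0,0,0]],
    [0,[-0.3,-2.5,0],[0,0,0]],
    [0,[-0.2,-2,0],[0,0,0]],
    [0,[0,-1,0],[0,0,0]],
    [0,[0,0,0],[0,0,0]],
    [0,[0,0,0],[0,0,0]],
    [0,[0,0,0],[0,0,0]]
  ]
}}

```text
time_s: 24.2
tool_pos: [0.547, 0.0614, 0.1794]
tool_rot: [-179.7, -0.0, 8.3]
force: [-0.1, -0.2, 0.4]
grip_width: 0.0004
```

```bash
python3 - <<'E'
from h import *
print(env.get_obs()['tool_pos'])
im,K,r,t=cam('wrist'); g=cv2.cvtColor(im,cv2.COLOR_BGR2GRAY); cv2.imwrite('pics/k.png',im)
tip=np.array([.5763,.0109]);uy=np.array([-.1219,.9925]);ux=np.array([.9925,.1219])
print('pin top px',proj(K,r,t,[.564,.1067,.088]),'base',proj(K,r,t,[.564,.1067,.028]),'scale px/mm',np.linalg.norm(proj(K,r,t,[.564,.1067,.026])-proj(K,r,t,[.564,.1167,.026]))/10)
for x in (-4,-3,-2,-1,0,1,2,3,4):
    print(x,[int(cv2.getRectSubPix(g,(1,1),tuple(map(float,proj(K,r,t,np.r_[tip+uy*s/1000+ux*x/1000,.026]))))[0,0]) for s in np.arange(62,106,1.5)])
T0=np.load('top0.npz')['im'];T1=cam('top')[0]
for n,lo,hi,(y0,y1,x0,x1) in (('sd',(170,150,120),(180,255,255),(95,210,440,490)),('mug',(0,0,90),(180,70,255),(215,270,155,218))):
    for I in (T0,T1):
        q=cv2.inRange(cv2.cvtColor(I,cv2.COLOR_BGR2HSV),lo,hi)[y0:y1,x0:x1]; c=np.argwhere(q); print(n,len(c),c.mean(0).round(1))
E
```

```text
[0.54703015 0.06137448 0.1794349 ]
pin top px [264.79981295 171.33001161] base [274.49753558 160.64625592] scale px/mm 1.0011230129807391
-4 [123, 126, 129, 131, 131, 120, 106, 105, 108, 110, 108, 107, 105, 105, 106, 107, 108, 108, 102, 82, 72, 69, 67, 68, 69, 72, 129, 192, 199, 200]
-3 [190, 192, 195, 197, 196, 182, 166, 165, 134, 128, 129, 127, 124, 126, 127, 127, 129, 129, 104, 75, 69, 69, 68, 68, 69, 69, 85, 154, 190, 202]
-2 [228, 228, 228, 228, 229, 224, 221, 219, 152, 138, 139, 138, 138, 139, 140, 139, 140, 140, 95, 69, 69, 68, 69, 70, 70, 69, 70, 99, 143, 181]
-1 [233, 233, 233, 233, 233, 234, 234, 233, 185, 138, 140, 141, 141, 141, 140, 141, 141, 141, 93, 66, 69, 68, 69, 70, 70, 70, 71, 72, 92, 124]
0 [219, 219, 218, 216, 215, 214, 219, 219, 203, 152, 154, 145, 134, 135, 135, 135, 135, 134, 96, 67, 68, 68, 69, 70, 70, 71, 75, 79, 83, 87]
1 [160, 163, 160, 157, 154, 152, 163, 164, 160, 144, 144, 124, 106, 107, 106, 104, 103, 101, 81, 68, 68, 68, 70, 71, 71, 73, 78, 84, 89, 97]
2 [105, 118, 119, 119, 119, 113, 112, 126, 117, 118, 114, 81, 79, 79, 78, 73, 72, 69, 67, 67, 69, 69, 71, 71, 72, 76, 83, 88, 96, 108]
3 [140, 157, 159, 158, 158, 150, 141, 160, 153, 156, 157, 125, 91, 93, 94, 93, 92, 74, 66, 68, 69, 70, 70, 71, 74, 80, 87, 95, 107, 116]
4 [202, 208, 207, 203, 199, 196, 193, 200, 200, 200, 203, 172, 106, 108, 109, 109, 109, 84, 67, 69, 69, 71, 71, 73, 79, 85, 94, 103, 114, 114]
sd 0 [nan nan]
sd 0 [nan nan]
mug 251 [29.8 30.9]
mug 578 [28.7 30. ]<stdin>:11: RuntimeWarning: Mean of empty slice.
  ret = um.true_divide(
```

```bash
python3 -c "
from cell import env
print(env.sign_off())"
```

```text
the job is handed in; nothing more can be done
None
```

The pin is wedged upright between fence and jaw, the pointer tip is against it, and I handed the job in at 24 s of the 67 s allowed.

**What I did:**
- I lifted the pin from the block and stood it in the wide end of the slot.
- I felt for the fence, then slid the pin along it about 64 mm until it wedged. The final push read about 10 N.
- I let go of the pin and lifted clear.
- I pushed the pointer from behind with shut fingers until it stopped, reading about 6 N including its own drag. Then I backed off and lifted away.

**Last checks:**
- Pictures show the pin standing upright in the wedge after release.
- A wrist-camera profile shows the blade running straight into the pin at about 89 mm along the slot from the pointer's starting tip position. No gap shows at about 1 mm per pixel. The pin's near side was predicted at 88.6 mm.
- The gripper is about 9 cm above the pin and touching nothing.

**Failed or disagreeing checks:**
- **Jaw angle:** I measured the jaw leaning about 14° to the fence, not the 6 to 8° given. The wedge still came where my measured geometry put it.
- **Grip reading:** the gripper read about 15 mm on the 16 mm pin.
- **Mug and screwdriver:** the before-and-after image checks were inconclusive. The screwdriver colour mask found nothing. The mug's mask area changed from 251 to 578 pixels, probably from the arm's shadow, though its centre moved only about 1 pixel. The arm's path stayed clear of both.

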